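Put the dried chopping boards away in the board rack by size

TASK

The four chopping boards in the white-trayed draining rack are dry: put them away in the dark steel board rack, sorted by size, one to a slot, with the smallest in the narrow slot at the near end and each next larger board in the next slot back, so that the largest stands in the wide slot at the far end. Lower each board into its slot, without dropping it, until it stands upright on its long edge, fully down on the bottom wires between its two hoops and inside the side rails, and let go of it. Leave the egg cup and the spice jar where they stand.

Things in the scene. Friction and masses are not known exactly. Their poses are not given: they have to be found in the camera images.
- board_small: Smallest of four dark wooden chopping boards that stand on their long edges in the draining rack, in a different order at each start. 130 mm wide (y), 98 mm tall (z), 14 mm thick (x). Origin: centre of its underside edge; x is normal to its faces, y along its width, z up. About 0.12 kg. Hanging hole, 13 mm, in the upper corner at +y.
- board_medium: Second smallest chopping board, as board_small but 160 mm wide (y), 108 mm tall (z), 14 mm thick (x); about 0.16 kg. Origin: centre of its underside edge, axes as for board_small.
- board_large: Second largest chopping board, as board_small but 190 mm wide (y), 118 mm tall (z), 14 mm thick (x); about 0.20 kg. Origin: centre of its underside edge, axes as for board_small.
- board_largest: Largest chopping board, as board_small but 220 mm wide (y), 128 mm tall (z), 14 mm thick (x); about 0.26 kg. Origin: centre of its underside edge, axes as for board_small.
- draining_rack: Fixed bright wire rack in a low white tray, 240 mm (x) by 150 mm (y); the boards stand in it and overhang its sides. Origin: centre of the tray's underside, on the worktop; x runs along the row, away from the robot. Four slots at x = -81, -27, 27, 81 mm, boards' undersides 20 mm above the worktop, each between two wire hoops 100 mm wide, tops 80 mm above the worktop.
- board_rack: Fixed dark rack, 145 mm wide at the near end, 265 at the far. Origin: underside centre, on the worktop; x along the row, away from the robot. Slots at y = 0, x = -81, -27, 27, 81 mm for boards 130, 160, 190, 220 mm wide, faces across x, undersides on wires at z = 16 mm. Hoops 17 mm apart at foot, 30 at top (z = 76 mm). Side rails (z = 42 mm) leave 9 mm at each end; a larger board will not fit.
- egg_cup: White egg cup, 49 mm across, 63 mm tall, standing at the right, between the racks and the hob; origin at the centre of its underside. To be left alone.
- spice_jar: Spice jar with a black cap, 41 mm across, 105 mm tall, standing behind the racks near the middle; origin at the centre of its underside. To be left alone.

How it is judged (in metres and radians):
At the end, for the whole second after the job is handed in: Boards in order of size from the board rack's near end, each in its own slot: underside within 12 mm of the slot's centre along the row and 15 mm across, within 6 mm of the bottom wires, upright and in line within 0.2 rad, released and at rest (x of board_small in the frame of board_rack between -0.093 and -0.069 m and y of board_small in the frame of board_rack between -0.015 and 0.015 m and z of board_small in the frame of board_rack between 0.01 and 0.022 m and angle between each of board_small, board_medium, board_large, board_largest's own z axis and vertical below 0.2 rad and angle between the x axis of each of board_small, board_medium, board_large, board_largest and the x axis of board_rack, either way round below 0.2 rad and linear speed of each of board_small, board_medium, board_large, board_largest below 0.02 m/s and angular speed of each of board_small, board_medium, board_large, board_largest below 0.1 rad/s and x of board_medium in the frame of board_rack between -0.039 and -0.015 m and y of board_medium in the frame of board_rack between -0.015 and 0.015 m and z of board_medium in the frame of board_rack between 0.01 and 0.022 m and x of board_large in the frame of board_rack between 0.015 and 0.039 m and y of board_large in the frame of board_rack between -0.015 and 0.015 m and z of board_large in the frame of board_rack between 0.01 and 0.022 m and x of board_largest in the frame of board_rack between 0.069 and 0.093 m and y of board_largest in the frame of board_rack between -0.015 and 0.015 m and z of board_largest in the frame of board_rack between 0.01 and 0.022 m); the robot touches nothing.
It fails at once if the egg cup or the spice jar is shifted by more than 25 mm (distance of any of egg_cup, spice_jar from where it was at the start of the episode above 0.025 m).
It fails at once if a board is dropped (falls free of the fingers by more than about 25 mm) ((contact force between board_small and the fingers below 0.05 N and linear speed of board_small above 0.7 m/s) or (contact force between board_medium and the fingers below 0.05 N and linear speed of board_medium above 0.7 m/s) or (contact force between board_large and the fingers below 0.05 N and linear speed of board_large above 0.7 m/s) or (contact force between board_largest and the fingers below 0.05 N and linear speed of board_largest above 0.7 m/s)).
It also fails if it takes over 112 s, if anything falls off the work surface, if the arm or the gripper's body presses on something with over 40 N, if the wrist force passes 120 N, or if a joint passes its speed limit or range.

ROBOT

A 6-joint arm with a two-finger parallel gripper is mounted at the origin on a cart in front of the work surface, level with it; the furniture and walls round the work are solid. World frame = base frame: x ahead of the robot, y to its left, z up, the work surface at z = 0. Lengths are in mm, angles in degrees, forces in N, time in s.
With the tool pointing down it reaches from about 350 to 850 mm from the base axis. Payload 8.1 kg.
Tool frame: the origin (TCP) lies at the very end of the fingers, on their centre line; the grasp point (between the pads) lies 19 mm behind it; z points along the fingers, y is the line along which they close (so a half turn about z gives the same grasp; the last joint's range is limited). The gripper opens to 85 mm and grips with 20 to 120 N. Pads are 22 mm wide; open, the fingers measure 114 mm over their backs; the gripper's body (76 mm by 85 mm) begins 54 mm behind the grasp point. The pads swing forward as they close: fully open they stand 13 mm farther back than shut.
Start: joints at [-80.81, 7.471, 85.268, -0, 87.261, -4.893], TCP at [146.02, -581.965, 231.292] pointing down, gripper open.
Joint ranges: [-169.43, 169.43], [-51.17, 129.36], [1.28, 143.12], [-76.62, 256.62], [0, 156.53], [-152.29, 152.29]. Speed limits (degrees/s): [136.94, 136.94, 159.86, 180, 180, 180].

INTERFACE

Orientations are given as [roll, pitch, yaw] about the fixed x, y, z axes, in that order (R = Rz(yaw) Ry(pitch) Rx(roll)).
In Python, from bench import status, viewer, job gives the robot as it stands.
- The arm moves only by the tool arm_command, never from a script. Its argument "targets" is a list that holds one entry, the list of rows, each a list of 7 numbers: the shift along the world's x, y, z in m, then the turn, a rotation vector about the world's x, y, z in rad, then the opening, from -1 (shut) to 1 (fully open). In form: [[[dx, dy, dz, rx, ry, rz, gripper], ...]]. A call has 1 to 10 rows; each row shifts and turns the commanded pose from where the row before left it; what a row does not reach is not made up. A row lasts 1/8 s, in which the tool goes at most 62.5 mm and 10.7 degrees, less where a joint would pass 70% of its speed; a pose out of reach is approached as far as the arm can. A call with a gripper value outside its range is refused whole. The fingers move at their own pace and stop on an object; "force" is the grip in N (left out, the last holds). Time passes only in rows, so rows that do not move let the fingers close. It gives the time, the measured TCP pose, the force, the opening and the grip force at its end, in the units of the state.
- status.sense(): the state, without advancing time (a new reading comes with each control period).
- viewer.snapshot(name): name is "side" or "top"; returns the picture (480x640x3 uint8, red, green, blue); there is no depth.
- viewer.camera_model(name): a dict with "vertical_fov" (degrees; the focal length in pixels is half the picture's height over the tangent of half this angle, whatever the lens; pixels are square), "cx", "cy" (the principal point, pixels), "xyz" and "attitude" of the camera in the world. Camera axes: x right, y down, z forward; pixel columns grow to the right and rows downward; lengths in mm; the calibration is good to about 2 mm. A picture is of the moment at which its call begins. camera_model takes no time and is no camera call.
- job.hand_in(): hands the job in; it is judged then, once.
The state is a dict: "time": time; "joint_pos": joint angles; "qd": joint speeds; "joint_efforts": joint torques, N m; "tool_pos": TCP position; "tcp_rot": TCP orientation; "ft_force": force on the tool from outside, world axes, zero at the start; "wrist_torque": the same for the moment, N m; "finger_gap": finger opening in mm; "grip_force": force on a finger pad.
Only numpy, scipy, OpenCV 4.12 (cv2) and the standard library are available. Lean on these libraries where they do the work, as an engineer would, in place of code of your own. Each camera call takes 0.05 s, during which the arm holds its last target. There are 200 camera calls.

## Working session

There is one attempt and no reset: what is moved stays moved. The work goes in short steps, Python scripts to look and compute and a tool call to move; the robot and the scene stay as the last step left them, time stands still between calls to the robot, and variables do not carry over. Pictures are saved under pics/ and viewed, at most 14 in all, crops included, and the job is handed in when it is done.

Besides the shell and the picture viewer there is one more tool, called after ">>>" as a command line: name --argument value ..., lists and objects as JSON in quotes. arm_command: Moves the arm, as the interface text tells. Its arguments: {"type":"object","properties":{"targets":{"type":"array"},"force":{"type":"number"}},"required":["targets"]}

```bash
mkdir -p pics
python3 - <<'E'
from bench import status, viewer
import cv2
s=status.sense();print(s)
for n in("side","top"):
    print(viewer.camera_model(n)); cv2.imwrite(f"pics/{n}0.png",viewer.snapshot(n)[:,:,::-1])
E
```

```text
{'time': 0.0, 'joint_pos': array([-8.08113769e+01,  7.51393626e+00,  8.53306828e+01, -1.27000713e-04,
        8.72619323e+01, -4.89178583e+00]), 'qd': array([ 0.02685393,  0.06814995, -0.0355287 ,  0.07255056,  0.08133358,
       -0.05953362]), 'joint_efforts': array([ 1.95726127e-03, -5.69402111e+01, -5.00543475e+01, -9.29852445e-05,
        1.49800954e-02, -1.77044666e-05]), 'tool_pos': array([ 145.91399194, -581.40920175,  230.2432046 ]), 'tcp_rot': array([-1.79893826e+02, -8.95968035e-03,  1.40804068e+01]), 'ft_force': array([0.54671552, 0.22838099, 0.11085686]), 'wrist_torque': array([ 0.02457906, -0.03113527,  0.05102316]), 'grip_force': 0.0, 'finger_gap': 85.73133643691814}
{'vertical_fov': 47.54515823406721, 'cx': 322.3577964646459, 'cy': 241.75250577641356, 'xyz': array([  603.50048524, -1126.86813275,   469.49048538]), 'attitude': array([-113.10685152,    0.43066528,    1.35004099])}
{'vertical_fov': 48.51129582767512, 'cx': 311.9697638370106, 'cy': 241.82896421001612, 'xyz': array([ 437.38331219,  -88.23768955, 1090.05578707]), 'attitude': array([-1.72058937e+02, -6.26485039e-02, -9.02166768e+01])}
```

View pics/top0.png

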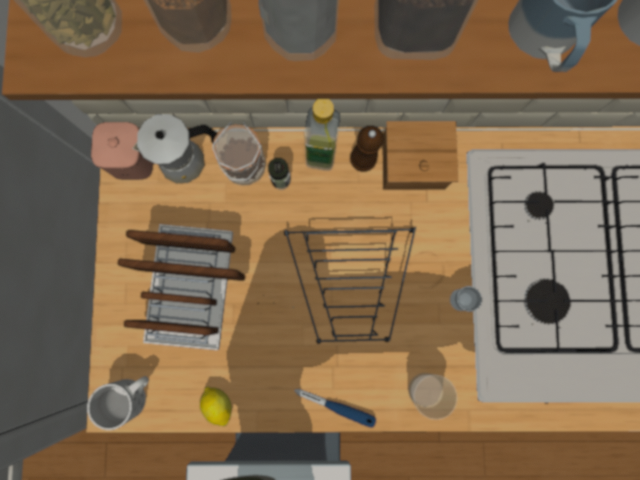

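View pics/side0.png

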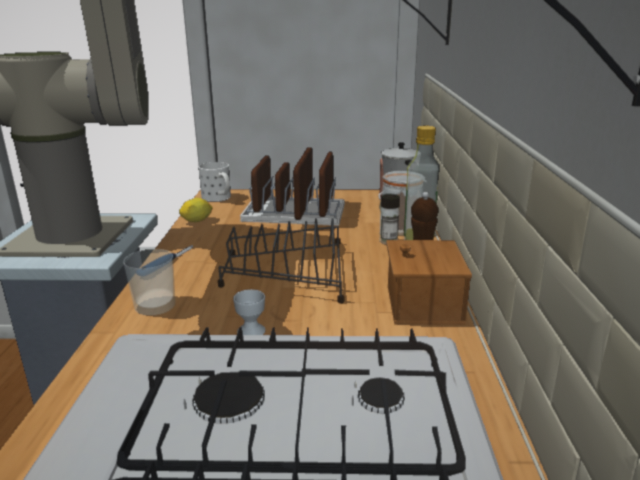

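```bash
cat > h.py <<'E'
import numpy as np, cv2
from scipy.spatial.transform import Rotation as R
from bench import status, viewer
def cam(n):
    m=viewer.camera_model(n); f=240/np.tan(np.radians(m['vertical_fov']/2))
    return m,f,R.from_euler('xyz',m['attitude'],degrees=True).as_matrix()
def back(n,u,v,z):
    m,f,Q=cam(n); d=Q@np.array([(u-m['cx'])/f,(v-m['cy'])/f,1]); return m['xyz']+d*(z-m['xyz'][2])/d[2]
def proj(n,p):
    m,f,Q=cam(n); c=(np.atleast_2d(p)-m['xyz'])@Q; return c[:,:2]/c[:,2:]*f+[m['cx'],m['cy']]
E
python3 - <<'E'
import cv2
a=cv2.imread('pics/top0.png')
cv2.imwrite('pics/c1.png',cv2.resize(a[215:360,100:260],None,fx=4,fy=4,interpolation=cv2.INTER_CUBIC))
cv2.imwrite('pics/c2.png',cv2.resize(a[205:355,270:430],None,fx=4,fy=4,interpolation=cv2.INTER_CUBIC))
E
```

```text
(no output)
```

View pics/c1.png

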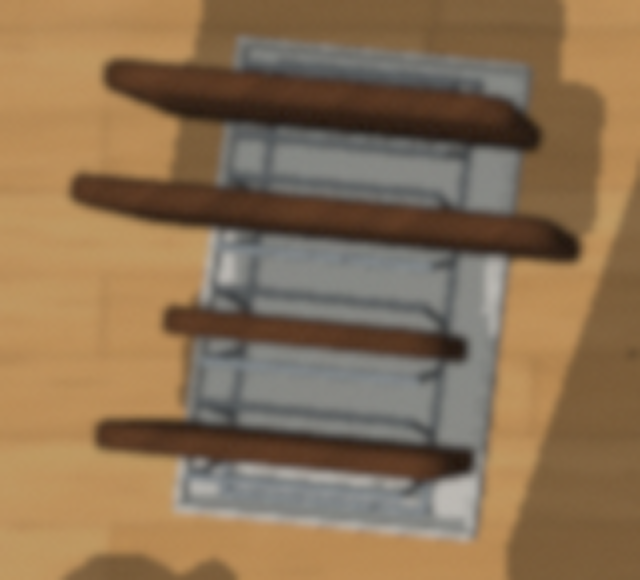

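View pics/c2.png

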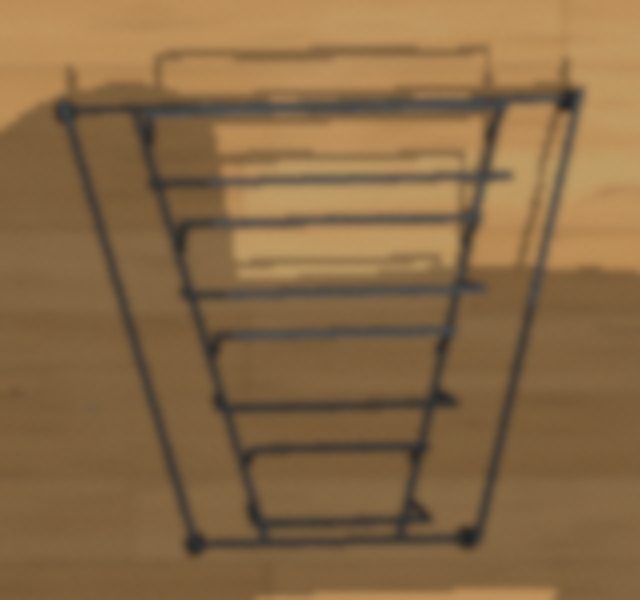

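Run:
```python
from h import *
from scipy.optimize import least_squares
c1=lambda p:(p[0]/4+100-.375,p[1]/4+215-.375); c2=lambda p:(p[0]/4+270-.375,p[1]/4+205-.375)
B=[((97,433),(472,460)),((165,318),(465,346)),((72,185),(578,243)),((105,68),(540,128))]
for l,r in B:
    for H in (98,108,118,128):
        a,b=back('top',*c1(l),H+18),back('top',*c1(r),H+18); d=a-b
        w=np.hypot(*d[:2])
        if abs(w-(130+3*(H-98)))<16: print(H,w.round(1),((a+b)/2).round(1),'yaw',np.degrees(np.arctan2(-d[0],d[1])).round(2))
t=np.array([back('top',*c1(p),8)for p in((238,38),(530,66),(475,538),(178,513))]);print('tray',t.round(1),t.mean(0))
# board rack
obs=[(-97.5,(250,521),(430,519)),(-64.5,(248,452),(422,447)),(-43.5,(222,406),(440,402)),(-10.5,(215,337),(447,330)),(10.5,(190,294),(470,288)),(43.5,(182,224),(475,217)),(64.5,(155,183),(495,176))]
obs=[(x,*[back('top',*c2(q),76)for q in(a,b)])for x,a,b in obs]
def f(p):
    c,s=np.cos(p[2]),np.sin(p[2]);o=[]
    for x,a,b in obs:
        for q in(a,b):
            o.append(c*(q[0]-p[0])+s*(q[1]-p[1])-x)
        m=(a+b)/2
    for x,a,b in (obs[1],obs[3],obs[5]):
        m=(a+b)/2;o.append(-s*(m[0]-p[0])+c*(m[1]-p[1]))
    return o
r=least_squares(f,[500,-150,0]);print(r.x,np.degrees(r.x[2]),np.round(r.fun,1))
for z in (3,42):
    k=np.array([back('top',*c2(p),z)for p in((66,112),(570,100),(468,537),(195,543))]);print(z,k.round(1),np.hypot(*(k[0]-k[1])[:2]),np.hypot(*(k[2]-k[3])[:2]),k.mean(0))
```

```text
108 168.4 [420.4 163.3 126. ] yaw -4.28
98 137.4 [471.6 153.7 116. ] yaw -5.51
128 227.1 [522.8 143.5 146. ] yaw -6.74
118 199.5 [576.3 148.7 136. ] yaw -8.11
tray [[626.3 224.7   8. ]
 [611.1  74.1   8. ]
 [372.9  97.5   8. ]
 [385.7 246.1   8. ]] [499.01186035 160.61361956   8.        ]
[ 5.00034457e+02 -1.66351493e+02  1.80270629e-02] 1.0328746184294886 [ 0.6 -0.3 -0.4  0.2  0.4  0.1  0.   0.9 -0.3 -0.4  0.2  0.6 -0.7 -0.9
  0.1  0.2 -0.3]
3 [[ 608.4  -36.7    3. ]
 [ 613.7 -297.2    3. ]
 [ 391.5 -239.3    3. ]
 [ 389.1 -102.1    3. ]] 260.5487078431396 137.21261208905764 [ 500.69074465 -168.82160516    3.        ]
42 [[ 602.3  -38.5   42. ]
 [ 607.4 -289.7   42. ]
 [ 393.2 -233.9   42. ]
 [ 390.8 -101.6   42. ]] 251.2010738700132 132.28987313202055 [ 498.41948139 -165.93051829   42.        ]
```

```bash
cat > fit.py <<'E'
from h import *
from scipy.optimize import minimize
import sys
W={'small':(130,98),'medium':(160,108),'large':(190,118),'largest':(220,128)}
def corners(p,w,h,z0):
    x,y,yaw,tilt=p; pts=[]
    c=6
    for sx in(-7,7):
        for yy,zz in((-w/2,c),(-w/2+c,0),(w/2-c,0),(w/2,c),(w/2,h-c),(w/2-c,h),(-w/2+c,h),(-w/2,h-c)): pts.append((sx,yy,zz))
    return R.from_euler('yz',[tilt,yaw],degrees=True).apply(pts)+[x,y,z0]
def fit(img,name,p0,z0=20,n='top'):
    hsv=cv2.cvtColor(img,cv2.COLOR_RGB2HSV); w,h=W[name]
    m=((hsv[...,0]<14)&(hsv[...,1]>90)&(hsv[...,2]<125)).astype(np.uint8)
    P=proj(n,corners(p0,w,h,z0)); lo=np.floor(P.min(0)-6).astype(int); hi=np.ceil(P.max(0)+7).astype(int)
    keep=np.zeros_like(m); cv2.fillConvexPoly(keep,cv2.convexHull(P.astype(np.int32)),1); keep=cv2.dilate(keep,np.ones((13,13)))
    m=(m*keep)[lo[1]:hi[1],lo[0]:hi[0]]; M=cv2.resize(m.astype(np.float32),None,fx=4,fy=4); M=(M>.5).astype(np.float32)
    def cost(p):
        q=((proj(n,corners(p,w,h,z0))-lo+.5)*4-.5)
        k=np.zeros(M.shape,np.uint8); cv2.fillConvexPoly(k,cv2.convexHull(np.round(q*16).astype(np.int32)),1,shift=4)
        return np.abs(k-M).sum()/M.sum()+.0005*p[3]**2/4
    best=minimize(cost,p0,method='Nelder-Mead',options=dict(initial_simplex=[p0]+[list(np.array(p0)+d)for d in np.diag([6,6,4,4.])],maxiter=500))
    return best.x.round(1),round(best.fun,3),int(m.sum())
E
python3 - <<'E'
from fit import *
im=cv2.imread('pics/top0.png')[:,:,::-1].copy()
for n,p in dict(medium=(420,163,-4,0),small=(471,154,-5,0),largest=(523,144,-6,0),large=(576,149,-7,0)).items():
    print(n,*fit(im,n,list(map(float,p))))
E
```

```text
medium [414.7 168.8  -5.9   2.7] 0.302 615
small [473.2 157.7  -5.9  -0.6] 0.636 386
largest [531.2 146.4  -5.9  -4.3] 0.165 1003
large [584.5 154.   -6.   -3.5] 0.155 1083
```

Run:
```python
from fit import *
b=cv2.imread('pics/top0.png'); im=b[:,:,::-1].copy()
hsv=cv2.cvtColor(im,cv2.COLOR_RGB2HSV)
m=((hsv[...,0]<14)&(hsv[...,1]>90)&(hsv[...,2]<125))
o=b.copy(); o[m]=(0,255,0)
for n,p in dict(medium=(414.7,168.8,-5.9,2.7),small=(473.2,157.7,-5.9,-.6),largest=(531.2,146.4,-5.9,-4.3),large=(584.5,154,-6,-3.5)).items():
    w,h=W[n]; q=cv2.convexHull(np.round(proj('top',corners(p,w,h,20))*16).astype(np.int32)); cv2.polylines(o,[q],True,(0,0,255),1,shift=4)
s=lambda a:cv2.resize(a[215:360,100:260],None,fx=4,fy=4,interpolation=cv2.INTER_NEAREST)
cv2.imwrite('pics/m.png',s(o))
for v,u in((327,165),(298,180),(300,180),(290,180),(268,180),(310,140),(240,140),(220,170)):print(v,u,hsv[v,u])
```

```text
327 165 [ 12 154  91]
298 180 [ 12 151  91]
300 180 [ 11 138  89]
290 180 [ 80   7 109]
268 180 [ 11 153  90]
310 140 [ 16 132 188]
240 140 [ 12 136  58]
220 170 [ 16 135 121]
```

View pics/m.png

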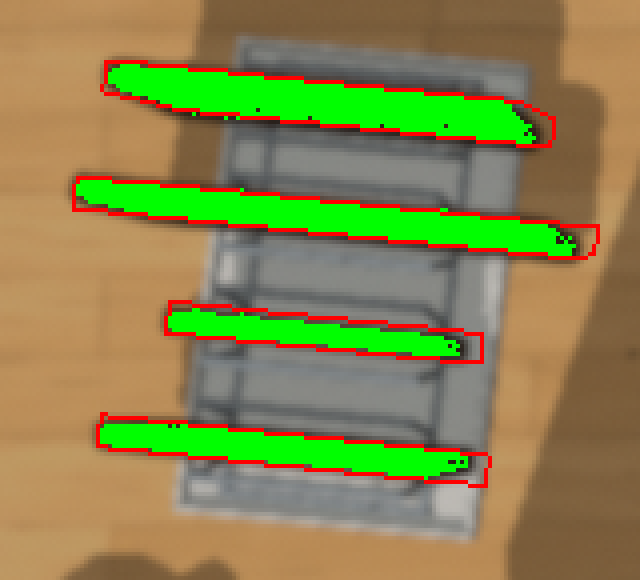

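```bash
python3 - <<'E'
s=open('fit.py').read()
a=s.index("    c=6"); b=s.index("    return R.from_euler('yz'")
s=s[:a]+"""    for sx in(-7,7):
        for sy in(-1,1):
            for sz in(-1,1):
                for t in np.radians(range(0,91,15)): pts.append((sx,sy*(w/2-C+C*np.cos(t)),h/2+sz*(h/2-C+C*np.sin(t))))
"""+s[b:]
open('fit.py','w').write(s.replace("import sys","C=15"))
E
python3 - <<'E'
import fit
from fit import *
im=cv2.imread('pics/top0.png')[:,:,::-1].copy()
for c in(8,14,20,27):
  fit.C=c
  for n,p in dict(medium=(420,163,-5,0),small=(471,156,-5,0),largest=(525,146,-6,0),large=(579,152,-6,0)).items():
    print(c,n,*fit.fit(im,n,list(map(float,p))))
E
```

```text
Traceback (most recent call last):
AttributeError: 'function' object has no attribute 'fit'
```

Run:
```python
import fit as F
from h import *
im=cv2.imread('pics/top0.png')[:,:,::-1].copy()
for c in(8,14,20,27):
  F.C=c
  for n,p in dict(medium=(420,163,-5,0),small=(471,156,-5,0),largest=(525,146,-6,0),large=(579,152,-6,0)).items():
    print(c,n,*F.fit(im,n,list(map(float,p))))
```

```text
8 medium [414.9 168.5  -5.9   2.5] 0.298 615
8 small [472.1 158.9  -5.1  -0.5] 0.631 386
8 largest [529.  149.   -5.8  -3.1] 0.162 1003
8 large [584.7 156.2  -6.   -3.5] 0.154 1083
14 medium [415.7 170.7  -5.8   2.3] 0.282 615
14 small [472.5 161.6  -5.8  -0.5] 0.607 386
14 largest [528.9 148.1  -5.9  -3. ] 0.151 1003
14 large [584.7 156.4  -5.9  -3.5] 0.143 1083Traceback (most recent call last):
  File "<stdin>", line 7, in <module>
  File "fit.py", line 22, in fit
    best=minimize(cost,p0,method='Nelder-Mead',options=dict(initial_simplex=[p0]+[list(np.array(p0)+d)for d in np.diag([6,6,4,4.])],maxiter=500))
    res = _minimize_neldermead(fun, x0, args, callback, bounds=bounds,
                               **options)
    fxr = func(xr)
    fx = function(np.copy(x), *(wrapper_args + args))
  File "fit.py", line 19, in cost
    q=((proj(n,corners(p,w,h,z0))-lo+.5)*4-.5)
        ~~~~^^^^^^^^^^^^^^^^^^^^^
  File "h.py", line 10, in proj
    m,f,Q=cam(n); c=(np.atleast_2d(p)-m['xyz'])@Q; return c[:,:2]/c[:,2:]*f+[m['cx'],m['cy']]
          ~~~^^^
  File "h.py", line 5, in cam
    m=viewer.camera_model(n); f=240/np.tan(np.radians(m['vertical_fov']/2))
ValueError: time passes only in moves, steps and waits
```

```bash
sed -i 's/^def cam(n):/from functools import lru_cache\n@lru_cache\ndef cam(n):/' h.py
sed -i 's/^    m=((hsv.*$/    m=((hsv[...,1].astype(int)>75)\&(hsv[...,0]<15)\&(hsv[...,2]<TH)).astype(np.uint8)/; s/^C=15/C=15;TH=140/' fit.py
python3 - <<'E'
import fit as F
from h import *
im=cv2.imread('pics/top0.png')[:,:,::-1].copy()
for c in(8,14,20,27):
  F.C=c
  for n,p in dict(medium=(420,163,-5,0),small=(471,156,-5,0),largest=(525,146,-6,0),large=(579,152,-6,0)).items():
    print(c,n,*F.fit(im,n,list(map(float,p))))
F.C=20
o=im[:,:,::-1].copy()
hsv=cv2.cvtColor(im,cv2.COLOR_RGB2HSV)
print(hsv[322:336,165].tolist()); print(hsv[298,150:162].tolist(),hsv[300,208:220].tolist())
E
```

```text
8 medium [414.7 170.6  -5.9   2.8] 0.237 649
8 small [472.8 160.2  -5.6  -0.7] 0.486 425
8 largest [528.5 149.3  -5.9  -2.4] 0.123 1106
8 large [584.1 156.9  -5.9  -2.9] 0.127 1170
14 medium [415.  172.3  -5.7   2.7] 0.222 649
14 small [472.9 160.7  -5.7  -0.8] 0.461 425
14 largest [528.5 149.9  -6.   -2.4] 0.112 1106
14 large [583.9 156.5  -5.8  -2.9] 0.116 1170
20 medium [415.3 174.   -5.8   2.6] 0.203 649
20 small [472.9 162.5  -5.7  -0.7] 0.436 425
20 largest [528.5 151.2  -6.1  -2.3] 0.103 1106
20 large [584.1 157.   -5.9  -3. ] 0.105 1170
27 medium [415.9 175.7  -5.8   2.4] 0.182 649
27 small [472.8 164.   -5.8  -0.7] 0.405 425
27 largest [529.  153.9  -6.   -2.4] 0.091 1106
27 large [584.1 158.1  -5.8  -2.9] 0.092 1170
[[15, 36, 71], [10, 97, 58], [12, 143, 66], [12, 150, 78], [12, 152, 87], [12, 154, 91], [11, 152, 92], [11, 133, 94], [11, 75, 109], [13, 35, 140], [16, 18, 159], [21, 12, 151], [90, 2, 131], [99, 14, 131]]
[[11, 103, 87], [10, 107, 86], [11, 107, 86], [12, 111, 87], [11, 116, 86], [11, 119, 86], [11, 126, 85], [12, 132, 85], [11, 134, 84], [12, 147, 83], [12, 147, 85], [11, 147, 87]] [[11, 144, 62], [11, 141, 56], [13, 141, 47], [11, 121, 40], [10, 93, 41], [11, 95, 43], [13, 79, 45], [13, 40, 58], [20, 19, 82], [30, 9, 111], [42, 10, 131], [45, 8, 136]]
```

>>> arm_command --targets '[[[0.0304,0.0282,0.002,0,0,0.1223,0.15],[0.0304,0.0282,0.002,0,0,0.1223,0.15],[0.0304,0.0282,0.002,0,0,0.1223,0.15],[0.0304,0.0282,0.002,0,0,0.1223,0.15],[0.0304,0.0282,0.002,0,0,0.1223,0.15],[0.0304,0.0282,0.002,0,0,0.1223,0.15],[0.0304,0.0282,0.002,0,0,0.1223,0.15],[0.0304,0.0282,0.002,0,0,0.1223,0.15],[0.0304,0.0282,0.002,0,0,0.1223,0.15],[0.0304,0.0282,0.002,0,0,0.1223,0.15]]]' --force 40

```text
time: 1.35
tool_pos: [450.7, -298.8, 250.9]
tcp_rot: [-180.0, -0.0, 84.4]
ft_force: [0.3, -0.2, 0.8]
finger_gap: 48.9
grip_force: 0.0
```

>>> arm_command --targets '[[[0.0075,0.0454,0,0,0,0,0.15],[0.0075,0.0454,0,0,0,0,0.15],[0.0075,0.0454,0,0,0,0,0.15],[0.0075,0.0454,0,0,0,0,0.15],[0.0075,0.0454,0,0,0,0,0.15],[0.0075,0.0454,0,0,0,0,0.15],[0.0075,0.0454,0,0,0,0,0.15],[0.0075,0.0454,0,0,0,0,0.15],[0.0075,0.0454,0,0,0,0,0.15],[0.0075,0.0454,0,0,0,0,0.15]]]'

```text
time: 2.6
tool_pos: [524.8, 155.6, 250.9]
tcp_rot: [-180.0, 0.0, 84.2]
ft_force: [1.0, -0.6, 0.3]
finger_gap: 48.9
grip_force: 0.0
```

>>> arm_command --targets '[[[0,0,0,0,0,0,0.15],[0,0,0,0,0,0,0.15],[0,0,0,0,0,0,0.15]]]'

```text
time: 2.98
tool_pos: [524.9, 153.0, 251.2]
tcp_rot: [-180.0, 0.0, 84.1]
ft_force: [0.6, 0.4, 0.0]
finger_gap: 49.0
grip_force: 0.0
```

>>> arm_command --targets '[[[0,0,-0.02,0,0,0,0.15],[0,0,-0.02,0,0,0,0.15],[0,0,-0.02,0,0,0,0.15],[0,0,-0.02,0,0,0,0.15],[0,0,-0.02,0,0,0,0.15],[0,0,-0.02,0,0,0,0.15],[0,0,-0.015,0,0,0,0.15],[0,0,0,0,0,0,0.15]]]'

```text
time: 3.98
tool_pos: [524.0, 153.9, 114.6]
tcp_rot: [-179.8, 0.0, 84.2]
ft_force: [0.7, -0.2, -0.6]
finger_gap: 49.0
grip_force: 0.0
```

>>> arm_command --targets '[[[0,0,0,0,0,0,-1],[0,0,0,0,0,0,-1],[0,0,0,0,0,0,-1],[0,0,0,0,0,0,-1],[0,0,0,0,0,0,-1],[0,0,0,0,0,0,-1]]]'

```text
time: 4.72
tool_pos: [525.9, 154.2, 117.4]
tcp_rot: [179.9, -0.0, 84.2]
ft_force: [-0.4, -0.5, 5.5]
finger_gap: 13.6
grip_force: 41.0
```

>>> arm_command --targets '[[[0,0,0.01,0,0,0,-1],[0,0,0.015,0,0,0,-1],[0,0,0.02,0,0,0,-1],[0,0,0.02,0,0,0,-1],[0,0,0.02,0,0,0,-1],[0,0,0.02,0,0,0,-1],[0,0,0.02,0,0,0,-1],[0,0,0.02,0,0,0,-1],[0,0,0.02,0,0,0,-1],[0,0,0,0,0,0,-1]]]'

```text
time: 5.98
tool_pos: [526.1, 154.2, 283.8]
tcp_rot: [179.8, -0.1, 84.2]
ft_force: [-0.2, 0.4, -2.8]
finger_gap: 13.5
grip_force: 40.1
```

>>> arm_command --targets '[[[0.0056,-0.032,0,0,0,0.0119,-1],[0.0056,-0.032,0,0,0,0.0119,-1],[0.0056,-0.032,0,0,0,0.0119,-1],[0.0056,-0.032,0,0,0,0.0119,-1],[0.0056,-0.032,0,0,0,0.0119,-1],[0.0056,-0.032,0,0,0,0.0119,-1],[0.0056,-0.032,0,0,0,0.0119,-1],[0.0056,-0.032,0,0,0,0.0119,-1],[0.0056,-0.032,0,0,0,0.0119,-1],[0.0056,-0.032,0,0,0,0.0119,-1]]]'

```text
time: 7.22
tool_pos: [580.7, -166.9, 280.0]
tcp_rot: [-179.9, -0.0, 91.0]
ft_force: [0.8, 0.3, -2.3]
finger_gap: 13.3
grip_force: 40.0
```

>>> arm_command --targets '[[[0,0,-0.02,0,0,0,-1],[0,0,-0.02,0,0,0,-1],[0,0,-0.02,0,0,0,-1],[0,0,-0.02,0,0,0,-1],[0,0,-0.01,0,0,0,-1],[0,0,0,0,0,0,-1],[0,0,0,0,0,0,-1]]]'

```text
time: 8.1
tool_pos: [581.6, -166.1, 192.3]
tcp_rot: [179.9, 0.0, 91.0]
ft_force: [0.3, 0.4, -3.1]
finger_gap: 13.5
grip_force: 39.8
```

Run:
```python
from h import *
print([status.sense()[k] for k in('tool_pos','tcp_rot','ft_force')])
for n in("side","top"): cv2.imwrite(f"pics/{n}1.png",viewer.snapshot(n)[:,:,::-1])
a=cv2.imread('pics/top1.png')[190:360,240:440];b=cv2.imread('pics/side1.png')[100:320,180:400]
cv2.imwrite('pics/d1.png',np.hstack([cv2.resize(a,(400,340)),cv2.resize(b,(340,340))]))
```

```text
[array([ 581.614163  , -166.09537352,  192.33883703]), array([1.79912952e+02, 3.39265531e-02, 9.09822015e+01]), array([ 0.3090208 ,  0.35184348, -3.13314934])]
```

View pics/d1.png

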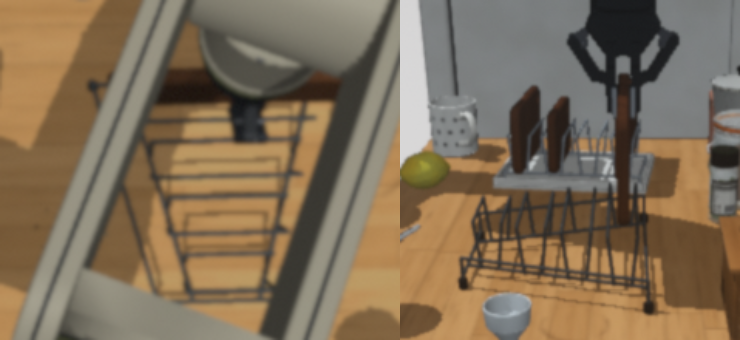

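```bash
cat > ov.py <<'E'
from fit import *
def hoops(img,n,pose=(500,-167.5,1.0)):
    for x in(-81,-27,27,81):
        for e in(-1,1):
            P=R.from_euler('z',pose[2],degrees=True).apply([[x+e*16.5,-50-x*.2,76],[x+e*16.5,50+x*.2,76]])+[pose[0],pose[1],0]
            q=np.round(proj(n,P)*16).astype(np.int32); cv2.line(img,tuple(q[0]),tuple(q[1]),(0,255,255),1,shift=4)
        P=R.from_euler('z',pose[2],degrees=True).apply([[x,-(74+15*(x+81)/54),16],[x,(74+15*(x+81)/54),16]])+[pose[0],pose[1],0]
        q=np.round(proj(n,P)*16).astype(np.int32); cv2.line(img,tuple(q[0]),tuple(q[1]),(255,255,0),1,shift=4)
def board(img,n,name,p,z0):
    q=cv2.convexHull(np.round(proj(n,corners(p,*W[name],z0))*16).astype(np.int32)); cv2.polylines(img,[q],True,(0,0,255),1,shift=4)
E
python3 - <<'E'
from ov import *
o=[]
for n,(y0,y1,x0,x1) in dict(top=(200,340,260,420),side=(140,310,210,350)).items():
    b=cv2.imread(f'pics/{n}1.png'); hoops(b,n); board(b,n,'largest',(581,-166.5,1,0),95.5)
    c=b[y0:y1,x0:x1]; k=500/c.shape[0]; o.append(cv2.resize(c,(int(c.shape[1]*500/c.shape[0]*.68),500*68//100) if 0 else (390,int(c.shape[0]*390/c.shape[1])),interpolation=cv2.INTER_CUBIC))
H=max(x.shape[0] for x in o); o=[cv2.copyMakeBorder(x,0,H-x.shape[0],0,5,0) for x in o]
cv2.imwrite('pics/d2.png',np.hstack(o))
E
```

```text
(no output)
```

View pics/d2.png

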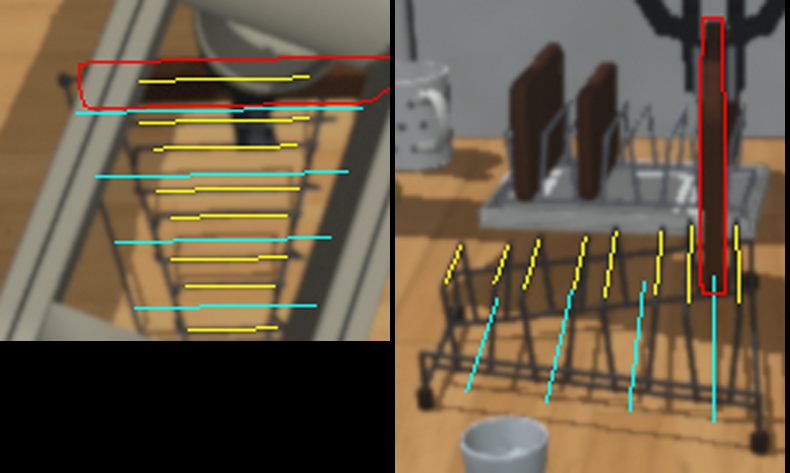

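>>> arm_command --targets '[[[0,0,-0.012,0,0,0,-1],[0,0,-0.012,0,0,0,-1],[0,0,-0.012,0,0,0,-1],[0,0,-0.01,0,0,0,-1],[0,0,-0.008,0,0,0,-1],[0,0,-0.008,0,0,0,-1],[0,0,0,0,0,0,-1]]]'

```text
time: 9.07
tool_pos: [580.5, -165.8, 128.4]
tcp_rot: [-179.9, -0.0, 91.0]
ft_force: [-0.1, 0.9, -2.2]
finger_gap: 13.4
grip_force: 39.8
```

>>> arm_command --targets '[[[0,0,-0.006,0,0,0,-1],[0,0,-0.004,0,0,0,-1],[0,0,-0.004,0,0,0,-1],[0,0,0,0,0,0,-1],[0,0,0,0,0,0,-1]]]'

```text
time: 9.7
tool_pos: [581.1, -166.0, 115.4]
tcp_rot: [180.0, 0.0, 91.0]
ft_force: [0.3, 0.0, -1.9]
finger_gap: 13.8
grip_force: 40.0
```

>>> arm_command --targets '[[[0,0,-0.002,0,0,0,-1],[0,0,-0.0015,0,0,0,-1],[0,0,0,0,0,0,-1],[0,0,0,0,0,0,-1]]]'

```text
time: 10.2
tool_pos: [581.7, -166.1, 113.5]
tcp_rot: [179.9, 0.0, 91.0]
ft_force: [-2.5, 2.0, 7.5]
finger_gap: 13.7
grip_force: 41.4
```

>>> arm_command --targets '[[[0,0,0,0,0,0,-0.15],[0,0,0,0,0,0,-0.15],[0,0,0,0,0,0,-0.15],[0,0,0,0,0,0,-0.15],[0,0,0.01,0,0,0,-0.15],[0,0,0.02,0,0,0,-0.15],[0,0,0.03,0,0,0,-0.15],[0,0,0.04,0,0,0,-0.15],[0,0,0.04,0,0,0,0.1],[0,0,0,0,0,0,0.1]]]'

```text
time: 11.45
tool_pos: [583.5, -166.9, 258.9]
tcp_rot: [179.5, 0.2, 91.0]
ft_force: [1.1, 0.1, 0.0]
finger_gap: 46.7
grip_force: 0.0
```

>>> arm_command --targets '[[[0,0.0323,0,0,0,-0.0119,0.15],[0,0.0323,0,0,0,-0.0119,0.15],[0,0.0323,0,0,0,-0.0119,0.15],[0,0.0323,0,0,0,-0.0119,0.15],[0,0.0323,0,0,0,-0.0119,0.15],[0,0.0323,0,0,0,-0.0119,0.15],[0,0.0323,0,0,0,-0.0119,0.15],[0,0.0323,0,0,0,-0.0119,0.15],[-0.001,0.0323,0,0,0,-0.0119,0.15],[-0.001,0.0323,0,0,0,-0.0119,0.15]]]'

```text
time: 12.7
tool_pos: [578.8, 158.1, 252.2]
tcp_rot: [180.0, -0.0, 84.1]
ft_force: [-0.9, -0.7, 0.7]
finger_gap: 48.9
grip_force: 0.0
```

Run:
```python
from ov import *
print(status.sense()['tool_pos'])
o=[]
im=viewer.snapshot('top').copy(); print(fit(im,'largest',[581.,-166,1,0],16))
s=viewer.snapshot('side').copy()
for n,b,(y0,y1,x0,x1) in (('top',im,(200,340,260,420)),('side',s,(140,310,210,350))):
    b=b[:,:,::-1].copy(); cv2.imwrite(f'pics/{n}2.png',b); board(b,n,'largest',(581,-166.5,1,0),16)
    c=b[y0:y1,x0:x1]; o.append(cv2.resize(c,(390,int(c.shape[0]*390/c.shape[1])),interpolation=cv2.INTER_CUBIC))
H=max(x.shape[0] for x in o); o=[cv2.copyMakeBorder(x,0,H-x.shape[0],0,5,0) for x in o]
cv2.imwrite('pics/d3.png',np.hstack(o))
```

```text
[578.80026607 158.06879645 252.24177852]
(array([ 587.1, -170.2,    1.4,   -1.9]), np.float64(0.074), 1699)
```

View pics/d3.png

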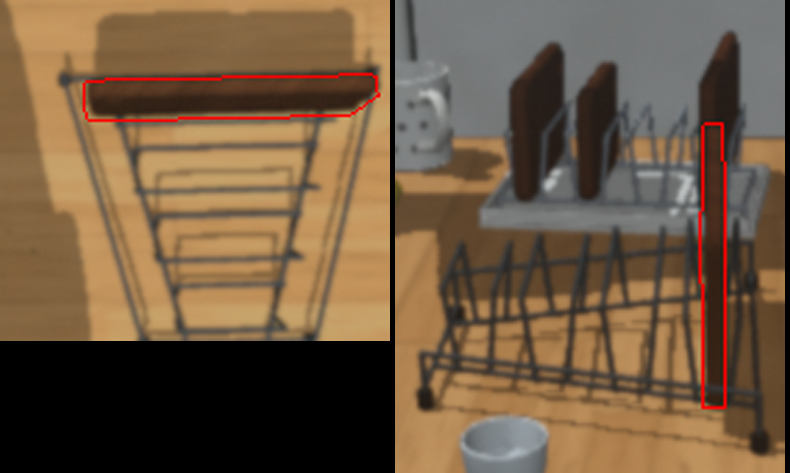

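>>> arm_command --targets '[[[0,0,-0.02,0,0,0,0.15],[0,0,-0.02,0,0,0,0.15],[0,0,-0.02,0,0,0,0.15],[0,0,-0.02,0,0,0,0.15],[0,0,-0.02,0,0,0,0.15],[0,0,-0.02,0,0,0,0.15],[0,0,-0.016,0,0,0,0.15],[0,0,-0.01,0,0,0,0.15],[0,0,0,0,0,0,0.15]]]'

```text
time: 13.92
tool_pos: [578.5, 157.0, 104.9]
tcp_rot: [-179.9, 0.0, 84.2]
ft_force: [-0.0, 0.4, 0.5]
finger_gap: 49.0
grip_force: 0.0
```

>>> arm_command --targets '[[[0,0,0,0,0,0,-1],[0,0,0,0,0,0,-1],[0,0,0,0,0,0,-1],[0,0,0,0,0,0,-1],[0,0,0,0,0,0,-1],[0,0,0,0,0,0,-1]]]'

```text
time: 14.68
tool_pos: [579.7, 157.2, 106.8]
tcp_rot: [179.9, -0.0, 84.2]
ft_force: [-0.5, -0.1, 5.3]
finger_gap: 13.6
grip_force: 40.9
```

>>> arm_command --targets '[[[0,0,0.01,0,0,0,-1],[0,0,0.015,0,0,0,-1],[0,0,0.02,0,0,0,-1],[0,0,0.02,0,0,0,-1],[0,0,0.02,0,0,0,-1],[0,0,0.02,0,0,0,-1],[0,0,0.02,0,0,0,-1],[0,0,0.02,0,0,0,-1],[0,0,0.02,0,0,0,-1],[0,0,0,0,0,0,-1]]]'

```text
time: 15.92
tool_pos: [580.2, 157.2, 273.5]
tcp_rot: [179.8, -0.1, 84.2]
ft_force: [0.1, 0.6, -2.1]
finger_gap: 13.2
grip_force: 39.9
```

>>> arm_command --targets '[[[-0.0052,-0.0324,0,0,0,0.0119,-1],[-0.0052,-0.0324,0,0,0,0.0119,-1],[-0.0052,-0.0324,0,0,0,0.0119,-1],[-0.0052,-0.0324,0,0,0,0.0119,-1],[-0.0052,-0.0324,0,0,0,0.0119,-1],[-0.0052,-0.0324,0,0,0,0.0119,-1],[-0.0052,-0.0324,0,0,0,0.0119,-1],[-0.0052,-0.0324,0,0,0,0.0119,-1],[-0.0052,-0.0324,0,0,0,0.0119,-1],[-0.0052,-0.0324,0,0,0,0.0119,-1]]]'

```text
time: 17.18
tool_pos: [526.4, -167.8, 269.7]
tcp_rot: [-179.9, -0.0, 91.0]
ft_force: [1.2, 0.9, -2.2]
finger_gap: 13.1
grip_force: 39.8
```

>>> arm_command --targets '[[[0,0,0,0,0,0,-1],[0,0,-0.02,0,0,0,-1],[0,0,-0.02,0,0,0,-1],[0,0,-0.02,0,0,0,-1],[0,0,-0.02,0,0,0,-1],[0,0,-0.02,0,0,0,-1],[0,0,-0.014,0,0,0,-1],[0,0,-0.012,0,0,0,-1],[0,0,0,0,0,0,-1],[0,0,0,0,0,0,-1]]]'

```text
time: 18.42
tool_pos: [527.5, -167.2, 145.6]
tcp_rot: [179.9, 0.0, 91.0]
ft_force: [-0.5, 0.1, -2.8]
finger_gap: 13.3
grip_force: 39.7
```

>>> arm_command --targets '[[[0,0,-0.01,0,0,0,-1],[0,0,-0.01,0,0,0,-1],[0,0,-0.008,0,0,0,-1],[0,0,-0.006,0,0,0,-1],[0,0,-0.004,0,0,0,-1],[0,0,0,0,0,0,-1],[0,0,0,0,0,0,-1]]]'

```text
time: 19.3
tool_pos: [527.2, -167.1, 107.1]
tcp_rot: [180.0, 0.0, 91.0]
ft_force: [-0.4, -0.1, -2.4]
finger_gap: 13.4
grip_force: 39.8
```

>>> arm_command --targets '[[[0,0,-0.002,0,0,0,-1],[0,0,-0.0025,0,0,0,-1],[0,0,0,0,0,0,-1],[0,0,0,0,0,0,-1]]]'

```text
time: 19.8
tool_pos: [527.4, -167.1, 102.9]
tcp_rot: [179.9, 0.0, 91.0]
ft_force: [-0.5, 0.6, 3.3]
finger_gap: 13.6
grip_force: 40.6
```

>>> arm_command --targets '[[[0,0,0,0,0,0,-0.15],[0,0,0,0,0,0,-0.15],[0,0,0,0,0,0,-0.15],[0,0,0,0,0,0,-0.15],[0,0,0.01,0,0,0,-0.15],[0,0,0.02,0,0,0,-0.15],[0,0,0.03,0,0,0,-0.15],[0,0,0.04,0,0,0,-0.15],[0,0,0.04,0,0,0,0.1],[0,0,0,0,0,0,0.1]]]'

```text
time: 21.05
tool_pos: [529.5, -168.0, 249.0]
tcp_rot: [179.5, 0.2, 91.0]
ft_force: [-0.5, -1.3, 0.4]
finger_gap: 47.1
grip_force: 0.0
```

>>> arm_command --targets '[[[-0.0107,0.034,0,0,0,-0.0119,0.15],[-0.0107,0.034,0,0,0,-0.0119,0.15],[-0.0107,0.034,0,0,0,-0.0119,0.15],[-0.0107,0.034,0,0,0,-0.0119,0.15],[-0.0107,0.034,0,0,0,-0.0119,0.15],[-0.0107,0.034,0,0,0,-0.0119,0.15],[-0.0107,0.034,0,0,0,-0.0119,0.15],[-0.0107,0.034,0,0,0,-0.0119,0.15],[-0.0107,0.034,0,0,0,-0.0119,0.15],[-0.0107,0.034,0,0,0,-0.0119,0.15]]]'

```text
time: 22.3
tool_pos: [419.5, 174.1, 242.8]
tcp_rot: [180.0, -0.0, 84.1]
ft_force: [0.2, -0.1, 0.4]
finger_gap: 49.0
grip_force: 0.0
```

Run:
```python
import fit as F
from ov import *
print(status.sense()['tool_pos'])
o=[]
im=viewer.snapshot('top').copy()
for c in(14,20):
    F.C=c; print(F.fit(im,'largest',[581.,-167,1,0],16),F.fit(im,'large',[527.,-167,1,0],16))
s=viewer.snapshot('side').copy()
for n,b,(y0,y1,x0,x1) in (('top',im,(200,340,260,420)),('side',s,(140,310,210,350))):
    b=b[:,:,::-1].copy(); cv2.imwrite(f'pics/{n}3.png',b)
    c=b[y0:y1,x0:x1]; o.append(cv2.resize(c,(390,int(c.shape[0]*390/c.shape[1])),interpolation=cv2.INTER_CUBIC))
H=max(x.shape[0] for x in o); o=[cv2.copyMakeBorder(x,0,H-x.shape[0],0,5,0) for x in o]
cv2.imwrite('pics/d4.png',np.hstack(o))
```

```text
[419.47135391 174.05905353 242.81353155]
(array([ 586.7, -169.8,    1.2,   -1.7]), np.float64(0.069), 1746) (array([ 532.4, -168.7,    1. ,   -1.6]), np.float64(0.106), 1141)
(array([ 586.5, -169.8,    1.1,   -1.6]), np.float64(0.065), 1745) (array([ 532.3, -168.6,    1.1,   -1.6]), np.float64(0.1), 1141)
```

View pics/d4.png

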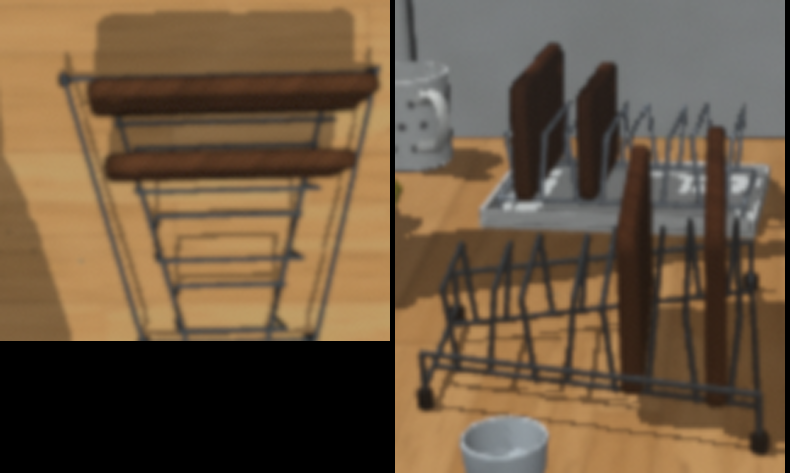

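>>> arm_command --targets '[[[0,0,-0.02,0,0,0,0.15],[0,0,-0.02,0,0,0,0.15],[0,0,-0.02,0,0,0,0.15],[0,0,-0.02,0,0,0,0.15],[0,0,-0.02,0,0,0,0.15],[0,0,-0.02,0,0,0,0.15],[0,0,-0.016,0,0,0,0.15],[0,0,-0.01,0,0,0,0.15],[0,0,0,0,0,0,0.15]]]'

```text
time: 23.52
tool_pos: [419.6, 172.7, 95.7]
tcp_rot: [-179.9, 0.0, 84.2]
ft_force: [-0.5, -0.2, 0.7]
finger_gap: 49.0
grip_force: 0.0
```

>>> arm_command --targets '[[[0,0,0,0,0,0,-1],[0,0,0,0,0,0,-1],[0,0,0,0,0,0,-1],[0,0,0,0,0,0,-1],[0,0,0,0,0,0,-1],[0,0,0,0,0,0,-1]]]'

```text
time: 24.28
tool_pos: [420.3, 173.2, 97.0]
tcp_rot: [180.0, -0.0, 84.2]
ft_force: [-3.5, 0.7, 6.0]
finger_gap: 13.1
grip_force: 41.0
```

>>> arm_command --targets '[[[0,0,0.01,0,0,0,-1],[0,0,0.015,0,0,0,-1],[0,0,0.02,0,0,0,-1],[0,0,0.02,0,0,0,-1],[0,0,0.02,0,0,0,-1],[0,0,0.02,0,0,0,-1],[0,0,0.02,0,0,0,-1],[0,0,0.02,0,0,0,-1],[0,0,0.02,0,0,0,-1],[0,0,0,0,0,0,-1]]]'

```text
time: 25.52
tool_pos: [421.1, 173.3, 263.8]
tcp_rot: [179.8, -0.1, 84.2]
ft_force: [-0.8, 0.6, -2.1]
finger_gap: 13.5
grip_force: 40.0
```

>>> arm_command --targets '[[[0.0053,-0.0341,0,0,0,0.0119,-1],[0.0053,-0.0341,0,0,0,0.0119,-1],[0.0053,-0.0341,0,0,0,0.0119,-1],[0.0053,-0.0341,0,0,0,0.0119,-1],[0.0053,-0.0341,0,0,0,0.0119,-1],[0.0053,-0.0341,0,0,0,0.0119,-1],[0.0053,-0.0341,0,0,0,0.0119,-1],[0.0053,-0.0341,0,0,0,0.0119,-1],[0.0053,-0.0341,0,0,0,0.0119,-1],[0.0053,-0.0341,0,0,0,0.0119,-1]]]'

```text
time: 26.78
tool_pos: [472.7, -169.0, 260.3]
tcp_rot: [-179.9, -0.0, 91.0]
ft_force: [0.1, -0.2, -1.2]
finger_gap: 13.4
grip_force: 39.8
```

>>> arm_command --targets '[[[0,0,0,0,0,0,-1],[0,0,-0.02,0,0,0,-1],[0,0,-0.02,0,0,0,-1],[0,0,-0.02,0,0,0,-1],[0,0,-0.02,0,0,0,-1],[0,0,-0.015,0,0,0,-1],[0,0,0,0,0,0,-1],[0,0,0,0,0,0,-1]]]'

```text
time: 27.78
tool_pos: [473.3, -167.9, 166.8]
tcp_rot: [180.0, 0.0, 91.0]
ft_force: [0.1, 0.5, -1.7]
finger_gap: 13.3
grip_force: 39.7
```

Run:
```python
from ov import *
t=status.sense()['tool_pos'];print(t)
o=[]
im=viewer.snapshot('top').copy(); s=viewer.snapshot('side').copy()
for n,b,(y0,y1,x0,x1) in (('top',im,(200,340,260,420)),('side',s,(140,310,210,350))):
    b=b[:,:,::-1].copy(); hoops(b,n); board(b,n,'medium',(473,-168,1,0),t[2]-76.5)
    c=b[y0:y1,x0:x1]; o.append(cv2.resize(c,(390,int(c.shape[0]*390/c.shape[1])),interpolation=cv2.INTER_CUBIC))
H=max(x.shape[0] for x in o); o=[cv2.copyMakeBorder(x,0,H-x.shape[0],0,5,0) for x in o]
cv2.imwrite('pics/d5.png',np.hstack(o))
```

```text
[ 473.30511702 -167.92165078  166.75678745]
```

View pics/d5.png

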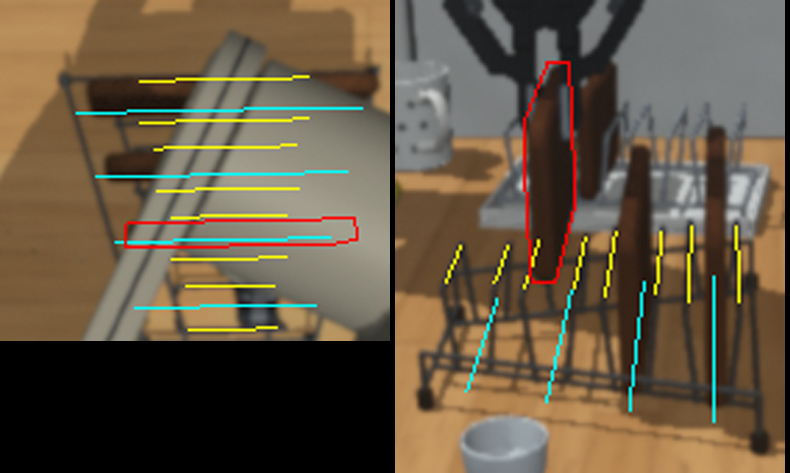

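>>> arm_command --targets '[[[0,0,-0.012,0,0,0,-1],[0,0,-0.012,0,0,0,-1],[0,0,-0.012,0,0,0,-1],[0,0,-0.01,0,0,0,-1],[0,0,-0.01,0,0,0,-1],[0,0,-0.008,0,0,0,-1],[0,0,-0.006,0,0,0,-1],[0,0,0,0,0,0,-1],[0,0,0,0,0,0,-1]]]'

```text
time: 29.0
tool_pos: [473.3, -168.1, 96.7]
tcp_rot: [180.0, 0.0, 91.0]
ft_force: [0.6, -0.3, -1.5]
finger_gap: 13.5
grip_force: 39.8
```

>>> arm_command --targets '[[[0,0,-0.002,0,0,0,-1],[0,0,-0.002,0,0,0,-1],[0,0,0,0,0,0,-1],[0,0,0,0,0,0,-1]]]'

```text
time: 29.5
tool_pos: [473.5, -168.2, 93.2]
tcp_rot: [179.9, 0.0, 91.0]
ft_force: [-2.1, 0.4, 5.6]
finger_gap: 13.3
grip_force: 40.8
```

>>> arm_command --targets '[[[0,0,0,0,0,0,-0.15],[0,0,0,0,0,0,-0.15],[0,0,0,0,0,0,-0.15],[0,0,0,0,0,0,-0.15],[0,0,0.01,0,0,0,-0.15],[0,0,0.02,0,0,0,-0.15],[0,0,0.03,0,0,0,-0.15],[0,0,0.04,0,0,0,-0.15],[0,0,0.04,0,0,0,0.1],[0,0,0,0,0,0,0.1]]]'

```text
time: 30.75
tool_pos: [475.2, -169.0, 237.4]
tcp_rot: [179.6, 0.2, 91.0]
ft_force: [0.5, -0.7, 0.9]
finger_gap: 47.1
grip_force: 0.0
```

>>> arm_command --targets '[[[0,0.033,0,0,0,-0.0119,0.15],[0,0.033,0,0,0,-0.0119,0.15],[0,0.033,0,0,0,-0.0119,0.15],[0,0.033,0,0,0,-0.0119,0.15],[0,0.033,0,0,0,-0.0119,0.15],[0,0.033,0,0,0,-0.0119,0.15],[0,0.033,0,0,0,-0.0119,0.15],[0,0.033,0,0,0,-0.0119,0.15],[0,0.033,0,0,0,-0.0119,0.15],[-0.001,0.033,0,0,0,-0.0119,0.15],[0,0,0,0,0,0,0.15]]]'

```text
invalid input at $.targets[0]: expected 1 to 10 rows
```

Run:
```python
import fit as F
from ov import *
print(status.sense()['tool_pos'])
im=viewer.snapshot('top').copy(); cv2.imwrite('pics/top6.png',im[:,:,::-1])
F.C=17
print(F.fit(im,'large',[527.,-167,1,0],16),F.fit(im,'medium',[473.,-168,1,0],16))
```

```text
[ 475.20105373 -168.97129681  237.43024223]
(array([ 541.3, -168.3,    3.1,   -5.5]), np.float64(3.557), 209) (array([ 473., -168.,    1.,    0.]), np.float64(inf), 0)fit.py:21: RuntimeWarning: divide by zero encountered in scalar divide
  return np.abs(k-M).sum()/M.sum()+.0005*p[3]**2/4
  np.max(np.abs(fsim[0] - fsim[1:])) <= fatol):
```

11 rows were refused; the arm is still over the rack. Resending with 10.

>>> arm_command --targets '[[[0,0.033,0,0,0,-0.0119,0.15],[0,0.033,0,0,0,-0.0119,0.15],[0,0.033,0,0,0,-0.0119,0.15],[0,0.033,0,0,0,-0.0119,0.15],[0,0.033,0,0,0,-0.0119,0.15],[0,0.033,0,0,0,-0.0119,0.15],[0,0.033,0,0,0,-0.0119,0.15],[0,0.033,0,0,0,-0.0119,0.15],[0,0.033,0,0,0,-0.0119,0.15],[-0.001,0.033,0,0,0,-0.0119,0.15]]]'

```text
time: 32.05
tool_pos: [471.1, 162.9, 230.8]
tcp_rot: [-179.9, 0.0, 84.1]
ft_force: [0.4, -0.7, -1.1]
finger_gap: 49.1
grip_force: 0.0
```

Run:
```python
import fit as F
from ov import *
print(status.sense()['tool_pos'])
im=viewer.snapshot('top').copy(); cv2.imwrite('pics/top6.png',im[:,:,::-1])
F.C=17
print(F.fit(im,'large',[527.,-167,1,0],16),F.fit(im,'medium',[473.,-168,1,0],16))
```

```text
[471.13412794 162.90654953 230.83790229]
(array([ 531.7, -168.3,    1.1,   -1.3]), np.float64(0.091), 1182) (array([ 477.6, -170.2,    1.3,   -1.8]), np.float64(0.143), 667)
```

>>> arm_command --targets '[[[0,0,-0.02,0,0,0,0.15],[0,0,-0.02,0,0,0,0.15],[0,0,-0.02,0,0,0,0.15],[0,0,-0.02,0,0,0,0.15],[0,0,-0.02,0,0,0,0.15],[0,0,-0.02,0,0,0,0.15],[0,0,-0.016,0,0,0,0.15],[0,0,-0.01,0,0,0,0.15],[0,0,0,0,0,0,0.15]]]'

```text
time: 33.22
tool_pos: [471.3, 161.6, 85.2]
tcp_rot: [-179.9, 0.0, 84.1]
ft_force: [-0.4, 0.2, 0.1]
finger_gap: 48.9
grip_force: 0.0
```

>>> arm_command --targets '[[[0,0,0,0,0,0,-1],[0,0,0,0,0,0,-1],[0,0,0,0,0,0,-1],[0,0,0,0,0,0,-1],[0,0,0,0,0,0,-1],[0,0,0,0,0,0,-1]]]'

```text
time: 33.98
tool_pos: [472.6, 162.2, 87.1]
tcp_rot: [179.9, -0.0, 84.2]
ft_force: [-1.0, -0.4, 5.4]
finger_gap: 13.3
grip_force: 41.6
```

>>> arm_command --targets '[[[0,0,0.01,0,0,0,-1],[0,0,0.015,0,0,0,-1],[0,0,0.02,0,0,0,-1],[0,0,0.02,0,0,0,-1],[0,0,0.02,0,0,0,-1],[0,0,0.02,0,0,0,-1],[0,0,0.02,0,0,0,-1],[0,0,0.02,0,0,0,-1],[0,0,0.02,0,0,0,-1],[0,0,0,0,0,0,-1]]]'

```text
time: 35.22
tool_pos: [473.2, 162.3, 253.8]
tcp_rot: [179.8, -0.1, 84.2]
ft_force: [-0.3, 0.4, -1.8]
finger_gap: 13.3
grip_force: 40.8
```

>>> arm_command --targets '[[[-0.0053,-0.033,0,0,0,0.0119,-1],[-0.0053,-0.033,0,0,0,0.0119,-1],[-0.0053,-0.033,0,0,0,0.0119,-1],[-0.0053,-0.033,0,0,0,0.0119,-1],[-0.0053,-0.033,0,0,0,0.0119,-1],[-0.0053,-0.033,0,0,0,0.0119,-1],[-0.0053,-0.033,0,0,0,0.0119,-1],[-0.0053,-0.033,0,0,0,0.0119,-1],[-0.0053,-0.033,0,0,0,0.0119,-1],[-0.0053,-0.0335,0,0,0,0.0119,-1]]]'

```text
time: 36.48
tool_pos: [418.4, -169.3, 250.3]
tcp_rot: [-179.9, -0.0, 91.0]
ft_force: [-0.1, -0.1, -1.2]
finger_gap: 13.2
grip_force: 40.6
```

>>> arm_command --targets '[[[0,0,0,0,0,0,-1],[0,0,-0.02,0,0,0,-1],[0,0,-0.02,0,0,0,-1],[0,0,-0.02,0,0,0,-1],[0,0,-0.02,0,0,0,-1],[0,0,-0.015,0,0,0,-1],[0,0,0,0,0,0,-1],[0,0,0,0,0,0,-1]]]'

```text
time: 37.48
tool_pos: [419.4, -168.3, 156.7]
tcp_rot: [180.0, 0.0, 91.0]
ft_force: [-0.0, 0.3, -0.9]
finger_gap: 13.3
grip_force: 40.5
```

>>> arm_command --targets '[[[0,0,-0.012,0,0,0,-1],[0,0,-0.012,0,0,0,-1],[0,0,-0.012,0,0,0,-1],[0,0,-0.01,0,0,0,-1],[0,0,-0.01,0,0,0,-1],[0,0,-0.008,0,0,0,-1],[0,0,-0.006,0,0,0,-1],[0,0,0,0,0,0,-1],[0,0,0,0,0,0,-1]]]'

```text
time: 38.6
tool_pos: [419.2, -168.6, 86.6]
tcp_rot: [180.0, 0.0, 91.0]
ft_force: [0.1, -0.9, -1.7]
finger_gap: 13.5
grip_force: 40.7
```

>>> arm_command --targets '[[[0,0,-0.002,0,0,0,-1],[0,0,-0.002,0,0,0,-1],[0,0,0,0,0,0,-1],[0,0,0,0,0,0,-1]]]'

```text
time: 39.1
tool_pos: [419.5, -168.7, 83.1]
tcp_rot: [180.0, 0.0, 91.0]
ft_force: [-2.6, 0.8, 4.5]
finger_gap: 13.9
grip_force: 41.6
```

Seated. Release, rise, and move clear toward +y for the final look.

>>> arm_command --targets '[[[0,0,0,0,0,0,-0.15],[0,0,0,0,0,0,-0.15],[0,0,0,0,0,0,-0.15],[0,0,0,0,0,0,-0.15],[0,0,0.01,0,0,0,-0.15],[0,0,0.02,0,0,0,-0.15],[0,0,0.03,0,0,0,-0.15],[0,0,0.04,0,0,0,-0.15],[0,0,0.06,0,0,0,-0.15],[0,0,0,0,0,0,-0.15]]]'

```text
time: 40.35
tool_pos: [421.7, -169.9, 249.1]
tcp_rot: [179.5, 0.3, 91.0]
ft_force: [1.1, 0.9, -0.4]
finger_gap: 36.3
grip_force: 0.0
```

>>> arm_command --targets '[[[0,0.035,0,0,0,0,-0.15],[0,0.035,0,0,0,0,-0.15],[0,0.035,0,0,0,0,-0.15],[0,0.035,0,0,0,0,-0.15],[0,0.035,0,0,0,0,-0.15],[0,0.035,0,0,0,0,-0.15],[0,0.035,0,0,0,0,-0.15],[0,0.035,0,0,0,0,-0.15],[0,0,0,0,0,0,-0.15],[0,0,0,0,0,0,-0.15]]]'

```text
time: 41.6
tool_pos: [418.9, 111.2, 242.2]
tcp_rot: [-180.0, 0.0, 91.0]
ft_force: [0.1, -0.5, 0.6]
finger_gap: 36.0
grip_force: 0.0
```

Run:
```python
import fit as F
from ov import *
o=[]
im=viewer.snapshot('top').copy(); s=viewer.snapshot('side').copy()
F.C=17
for k,(n,x) in enumerate(dict(small=419.,medium=473.,large=527.,largest=581.).items()): print(n,F.fit(im,n,[x,-168.,1.,0.],16))
for n,b,(y0,y1,x0,x1) in (('top',im,(200,340,260,420)),('side',s,(140,310,210,350))):
    b=b[:,:,::-1].copy()
    c=b[y0:y1,x0:x1]; o.append(cv2.resize(c,(390,int(c.shape[0]*390/c.shape[1])),interpolation=cv2.INTER_CUBIC))
H=max(x.shape[0] for x in o); o=[cv2.copyMakeBorder(x,0,H-x.shape[0],0,5,0) for x in o]
cv2.imwrite('pics/d7.png',np.hstack(o))
```

```text
small (array([ 420.6, -168.2,    1.1,    0.8]), np.float64(0.273), 482)
medium (array([ 477.1, -170.2,    1. ,   -1.8]), np.float64(0.143), 698)
large (array([ 531.4, -168.7,    1.1,   -1.2]), np.float64(0.099), 1176)
largest (array([ 586.7, -170.7,    1.2,   -1.7]), np.float64(0.077), 1730)
```

View pics/d7.png

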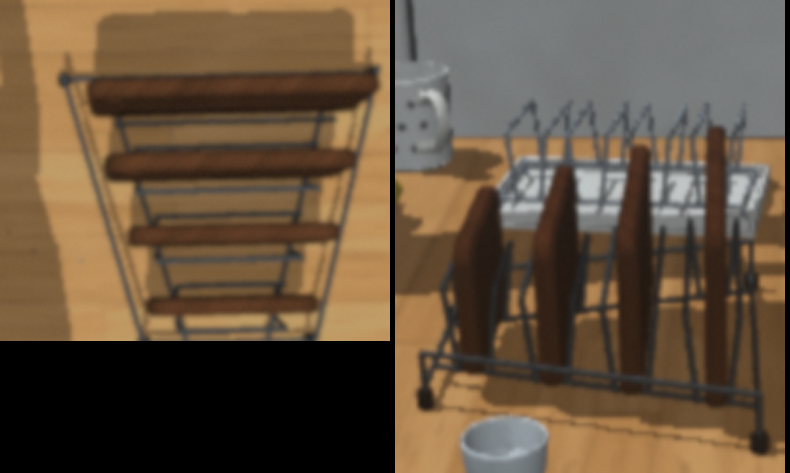

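All four boards stand in size order, seated between their hoops and inside the rails. The draining rack is empty and the arm is clear.

```bash
python3 -c "
from bench import job
print(job.hand_in())"
```

```text
the job is handed in; nothing more can be done
None
```

All four boards are in the dark rack in size order, smallest in the near slot and largest in the far one, each lowered until it touched the bottom wires and then released; the job was handed in at about 42 s, but it returned no verdict.

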